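# Index a glaze test tile under the colour reader and hold its lever at level

## Task

The colour reader has just been checked on the round standard under its head. Turn the carousel one place, whichever way brings the square test tile in it under the head, until it clicks in; then press the hand lever down until it is level, which sets the sprung nose on the tile at reading pressure, and finish still holding it there for the reading. Do not drive the lever down to its bottom stop, do not press the nose onto anything but this tile, and leave the two round standards in their nests and the things lying around where they are.

Things in the scene. Friction and masses are not known exactly. Their poses are not given: they have to be found in the camera images.
- stand: Colour reader stand, fixed: base plate, carousel, and beyond it a column with head and hand lever. Origin at table height on the carousel's axis; x points to the column (away from the robot within 0.3 rad), y left, z up. Column 34 mm square at x 125 mm, 190 mm high; the bridge on it (z 178-190 mm) spans y -22 to 90 mm at x 103-147 mm and reaches forward at y 64-90 mm to x 59 mm.
- carousel_axis (a point): Point on the carousel's axis at the upper face of its disc, 42 mm above the table. Disc 196 mm across; four square nests (black corner angles 6 mm high, 53 mm inside, centres 60 mm from the axis) lie 90 degrees apart, at the start on the stand's +x (under the head), +y, -x (empty) and -y sides.
- carousel (a joint): Turn of the carousel in rad, counter-clockwise from above positive, about 0 at the start. A sprung ball clicks in every 1.571 rad (one place) and pulls the carousel in over the last 0.07 rad. It takes about 0.5 N m to turn it out of a place or into the next, little between them.
- peg_0 (a point): Top centre of one of the four upright steel turning pegs on the carousel, by which it is turned: 12 mm diameter, 43 mm high above the disc (top 85 mm above the table), 85 mm from the axis, midway between nests. peg_0 starts 45 degrees counter-clockwise from the stand's +x.
- peg_1 (a point): The same on the next peg, at 135 degrees at the start (near the robot, left).
- peg_2 (a point): The same on the peg at 225 degrees at the start (near the robot, right).
- peg_3 (a point): The same on the peg at 315 degrees at the start.
- test_tile: The test tile to be read: square, 50 x 50 x 9 mm, with a rounded patch of glaze on top, lying loose in a nest one place to the left or to the right of the head. Origin at the centre of its underside.
- white_standard: Round white calibration disc, 50 mm diameter, 9 mm high, loose in the nest under the head at the start. Origin at the centre of its underside.
- dark_standard: Round dark calibration disc, the same size, in the nest one place from the head on the other side than the test tile. Origin at the centre of its underside.
- nose_tip (a point): Centre of the flat lower face (28 mm diameter) of the measuring nose, 60 mm from the carousel's axis along the stand's +x. Up, it is 69 mm above the table, 18 mm above the tile's top. The white head above it, 70 x 60 mm, spans 95 to 140 mm above the table. The nose is sprung in the head: 4.4 N at first touch, 0.8 N more per mm.
- lever (a joint): Hand lever: 0 up at rest, 0.330 level, 0.510 at its bottom stop (rad). Spring-loaded, it rises when let go. Linked to the head, which goes down 24 mm from 0 to 0.330; the nose meets the tile at about 0.25. Holding it level takes about 8 N at the grip.
- lever_pivot (a point): Centre of the lever's pivot, 141 mm above the table, at x 75, y 70 mm of the stand. The pivot axis is the stand's x axis.
- lever_grip (a point): Centre of the lever's black round handgrip: 22 mm diameter, 76 mm long, along the lever, 200 mm from the pivot towards the stand's -y (the right). At rest the lever rises 0.330 rad towards the grip, so the grip centre is 206 mm above the table; level it is 141 mm above the table. Free all round.
- waiting_tile_a: Another square test tile, 50 x 50 x 9 mm, lying on the table right of the stand; to be left alone. Origin at the centre of its underside.
- waiting_tile_b: A second such tile on the table; to be left alone.
- glaze_jar: Small closed glaze jar, 43 mm diameter, 45 mm high, on the table left of the stand; to be left alone. Origin at the centre of its underside.
- scissors: Scissors lying on the table at the right, 199 x 87 x 9 mm; to be left alone. Origin under their middle.
There are look-alikes about, which are no part of the job. What is shaped like the test_tile but yellow is not meant.

How it is judged:
By the outcome, as a careful person would: the job done as asked, in the order asked, and still so for the second after the job is handed in, while the arm keeps its last pose, push and grip.
It also fails if it takes over 46 s, if anything falls off the work surface, if the arm or the gripper's body presses on something with over 40 N, if the wrist force passes 120 N, or if a joint passes its speed limit or range.

## Robot

A 6-joint arm with a two-finger parallel gripper is mounted at the origin on a cart in front of the work surface, level with it; the furniture and walls round the work are solid. World frame = base frame: x ahead of the robot, y to its left, z up, the work surface at z = 0. Lengths are in mm, angles in rad, forces in N, time in s.
With the tool pointing down it reaches from about 400 to 925 mm from the base axis. Payload 12.5 kg.
Tool frame: the origin (TCP) lies midway between the tips of the shut fingers; the grasp point (between the pads) lies 19 mm behind it; z points along the fingers, y is the line along which they close (so a half turn about z gives the same grasp; the last joint's range is limited). The gripper opens to 95 mm and grips with 3 to 60 N. Pads are 20 mm wide; open, the fingers measure 119 mm over their backs; the gripper's body (75 mm by 180 mm) begins 59 mm behind the grasp point.
Start: joints at [-1.402, 0.491, 1.559, -0, 1.092, -0.106], TCP at [169.619, -601.561, 214.661] pointing down, gripper open.
Joint ranges: [-3.1, 3.1], [-0.84, 2.19], [0.05, 2.79], [-1.13, 4.28], [0.06, 2.93], [-2.69, 2.69]. Speed limits (rad/s): [2.22, 2.22, 2.79, 3.14, 3.14, 3.14].

## Interface

Orientations are given as [roll, pitch, yaw] about the fixed x, y, z axes, in that order (R = Rz(yaw) Ry(pitch) Rx(roll)).
In Python, from cell import env gives the robot as it stands.
- The arm moves only by the tool arm_command, never from a script. Its argument "targets" is a list of rows, each a list of 5 numbers: the shift along the tool's x, y, z in mm, then the turn about the tool's z in degrees, then the opening, from 0 (shut) to 1 (fully open). In form: [[tx, ty, tz, roll, fingers], ...]. A call has 1 to 5 rows; each row is the pose to reach, as a shift and turn from the pose commanded when the call began, along the tool's axes at that moment; what a row does not reach only later rows make up. A row lasts 1/10 s, in which the tool goes at most 50 mm and 8.59 degrees, less where a joint would pass 70% of its speed; a pose out of reach is approached as far as the arm can. A call with a gripper value outside its range is refused whole. The fingers move at their own pace and stop on an object; the grip force is fixed at half the most. Time passes only in rows, so rows that repeat a pose let the fingers close. It gives the time, the measured TCP pose, the force, the opening and the grip force at its end, in the units of the state.
- env.state(): the state, without advancing time (a new reading comes with each control period).
- env.read_camera(name): name is "scene" or "top" or "wrist"; returns a dict with "frame" (384x512x3 uint8, red, green, blue), "vertical_fov" (degrees; the focal length in pixels is half the picture's height over the tangent of half this angle, whatever the lens; pixels are square), "cx", "cy" (the principal point, pixels), "world_from_camera" (4x4, takes a point from camera to world coordinates); the wrist camera has in their place "hand_eye" (4x4, takes a point from camera to tool coordinates, whose origin is the TCP and whose axes are the flange's). Camera axes: x right, y down, z forward; pixel columns grow to the right and rows downward; lengths in mm; the calibration is good to about 2 mm. A picture is of the moment at which its call begins: read the wrist's pose just before it. There is no depth.
- env.job_done(): hands the job in; it is judged then, once.
The state is a dict: "t": time; "joints": joint angles; "qvel": joint speeds; "tau": joint torques, N m; "eef_pos": TCP position; "tcp_rot": TCP orientation; "ft_force": force on the tool from outside, world axes, zero at the start; "moment": the same for the moment, N m; "opening": opening from 0.0 (shut) to 1.0 (fully open); "grip_force": force on a finger pad.
Only numpy, scipy, OpenCV 4.12 (cv2) and the standard library are available. Lean on these libraries where they do the work, as an engineer would, in place of code of your own. Each camera call takes 0.05 s, during which the arm holds its last target. There are 200 camera calls.

## Working session

There is one attempt and no reset: what is moved stays moved. The work goes in short steps, Python scripts to look and compute and a tool call to move; the robot and the scene stay as the last step left them, time stands still between calls to the robot, and variables do not carry over. Pictures are saved under pics/ and viewed, at most 10 in all, crops included, and the job is handed in when it is done.

Besides the shell and the picture viewer there is one more tool, called after "Emit:" as name(argument=value, ...) on one line, values as JSON. arm_command: Moves the arm, as the interface text tells. Its arguments: {"type":"object","properties":{"targets":{"type":"array","items":{"type":"array","items":{"type":"number"}}}},"required":["targets"]}

```bash
mkdir -p pics
python3 - <<'E'
from cell import env
import cv2,pickle
s=env.state();print(s)
d={}
for n in("scene","top"):
    c=env.read_camera(n);d[n]={k:v for k,v in c.items()}
    cv2.imwrite(f"pics/{n}0.png",cv2.resize(c["frame"][:,:,::-1],(768,576),interpolation=cv2.INTER_CUBIC))
    print(n,c["vertical_fov"],c["cx"],c["cy"],c["world_from_camera"])
pickle.dump(d,open("cams.pkl","wb"))
E
```

```text
{'t': 0.0, 'joints': array([-1.40161404e+00,  4.91566374e-01,  1.55951425e+00, -4.81893435e-05,
        1.09168382e+00, -1.05603665e-01]), 'qvel': array([ 0.00077822, -0.00076823,  0.00070326,  0.0001857 , -0.00060088,
        0.00057278]), 'tau': array([-1.59895280e-03, -6.12655878e+01, -2.58182448e+01,  6.92019006e-02,
        4.82033542e-02, -7.17200328e-05]), 'eef_pos': array([ 169.55026865, -601.27908502,  214.03520297]), 'tcp_rot': array([-3.14042289e+00, -8.10159992e-05,  2.74808145e-01]), 'ft_force': array([-0.23624499,  0.86190934,  0.65033508]), 'moment': array([ 0.0244899 ,  0.00486219, -0.01985507]), 'grip_force': 0.0, 'opening': 1.002624144593783}
scene 54.287665735854475 251.63603327165904 190.22167348751276 [[-7.85474163e-01 -4.31545500e-01  4.43620131e-01  1.12250859e+02]
 [-6.18644628e-01  5.27113450e-01 -5.82606415e-01  5.52730721e+02]
 [ 1.75830391e-02 -7.32065497e-01 -6.81007301e-01  8.20383905e+02]
 [ 0.00000000e+00  0.00000000e+00  0.00000000e+00  1.00000000e+00]]
top 56.92124801274683 252.24349648624158 195.0079143826174 [[-1.26686621e-02 -9.90059338e-01  1.40078595e-01  4.05224096e+02]
 [-9.99897504e-01  1.34778953e-02  4.82980634e-03 -5.84716405e+01]
 [-6.66975951e-03 -1.40003051e-01 -9.90128608e-01  1.18264723e+03]
 [ 0.00000000e+00  0.00000000e+00  0.00000000e+00  1.00000000e+00]]
```

View pics/scene0.png

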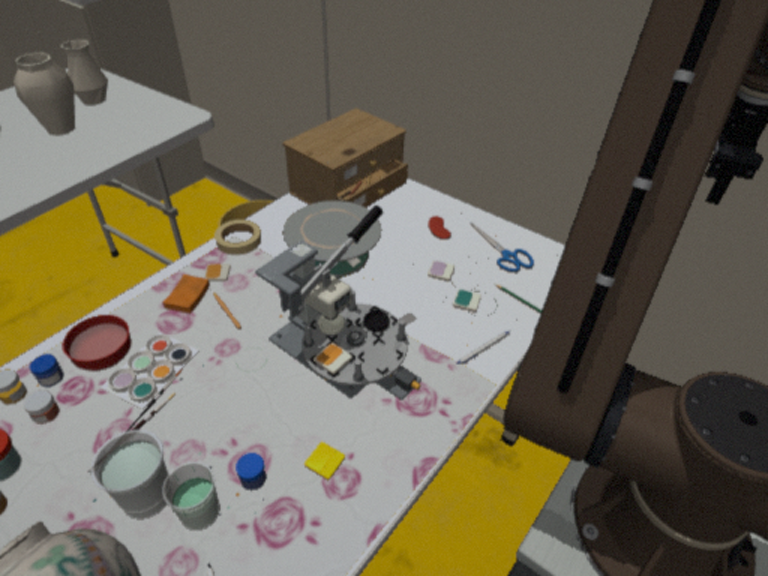

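View pics/top0.png

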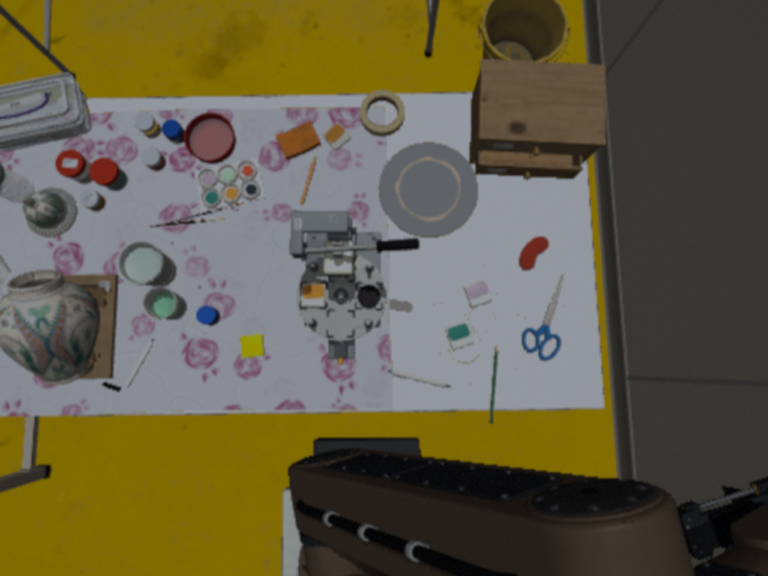

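The top view shows the stand with its carousel axis near (341,294) and its grip near (400,244).

These could be taken for the test tile, in top-view pixels:
- orange-patch tile in the carousel's left nest (313,292)
- lilac tile on the table (478,292)
- green tile on the table (460,335)
- yellow square (252,346)
- small orange/white tile at the back (336,134)

By the description it is the tile in the left nest, opposite the dark disc at (369,296). I'll check that in a close crop.

Run:
```python
import cv2,pickle
d=pickle.load(open("cams.pkl","rb"))
f=d["top"]["frame"][130:250,180:300,::-1]
g=d["scene"]["frame"][125:275,165:295,::-1]
a=cv2.resize(f,None,fx=5,fy=5,interpolation=cv2.INTER_CUBIC)
cv2.imwrite("pics/topc.png",a)
```

```text
(no output)
```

View pics/topc.png

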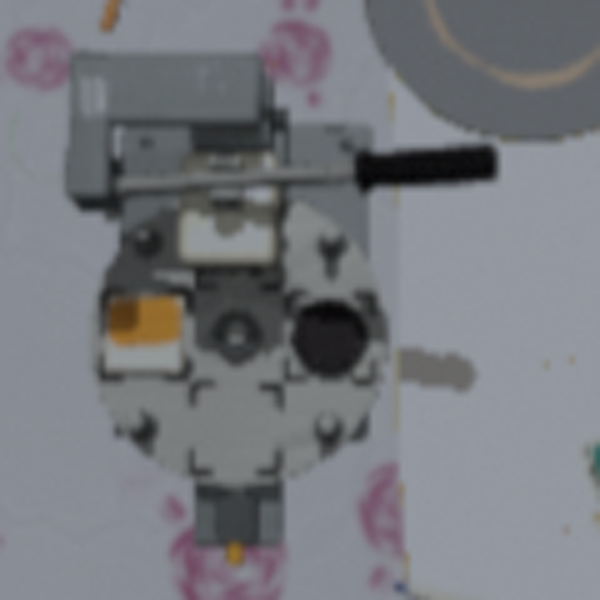

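The crop shows a white square tile with an orange patch at crop (145,337), in the left nest, and the black round disc at (330,337). The tile in the left nest is therefore the test tile, and the carousel must turn clockwise. Next I'll fit the stand pose.

```bash
cat > h.py <<'E'
import numpy as np
from scipy.optimize import least_squares
def proj(c,P):
    T=np.linalg.inv(c["world_from_camera"]);p=T[:3,:3]@P+T[:3,3]
    f=c["frame"].shape[0]/2/np.tan(np.radians(c["vertical_fov"]/2))
    return np.array([c["cx"]+f*p[0]/p[2],c["cy"]+f*p[1]/p[2]])
def w(s,P):
    x,y,a=s;c,q=np.cos(a),np.sin(a)
    return np.array([x+c*P[0]-q*P[1],y+q*P[0]+c*P[1],P[2]])
E
python3 - <<'E'
from h import *
import pickle
d=pickle.load(open("cams.pkl","rb"))
r=60.1
pts=[((0,60,51),(145,337)),((0,-60,51),(330,337)),((-60,0,45),(237,430)),((-60,-60,85),(331,421)),((60,-60,85),(333,240)),((-60,60,85),(145,424)),((60,60,85),(147,236)),((75,-119,206-27),(362,170)) ]
pts[-1]=((75,70-200*np.cos(.33),206),(429,166))
px=[np.array(q)/5+[180,130] for _,q in pts]
res=lambda s:np.concatenate([proj(d["top"],w(s,np.array(P,float)))-q for (P,_),q in zip(pts,px)])
o=least_squares(res,[430,-60,0],x_scale=[100,100,1],loss="soft_l1")
s=o.x;print(s,np.round(o.fun.reshape(-1,2),1))
np.save("s.npy",s)
for n,P in dict(axis=(0,0,42),p0=(60,60,85),p1=(-60,60,85),p2=(-60,-60,85),p3=(60,-60,85),grip=(75,-119,206),griplev=(75,-130,141)).items():
    print(n,w(s,np.array(P,float)).round(),proj(d["scene"],w(s,np.array(P,float)))*1.5)
E
```

```text
[ 5.58979475e+02  2.55231240e+01 -1.03592059e-02] [[ 0.4 -0.1]
 [ 0.5 -0.2]
 [ 0.5  0. ]
 [ 0.1  0.7]
 [-0.3 -1.1]
 [-1.3  0.2]
 [-1.1 -0.1]
 [ 0.5  0.2]]
axis [559.  26.  42.] [356.60693801 339.12185769]
p0 [620.  85.  85.] [308.8049543  326.29435094]
p1 [500.  86.  85.] [360.48340773 359.82259734]
p2 [498. -34.  85.] [403.31629   319.9784796]
p3 [618. -35.  85.] [352.83021399 290.64137072]
grip [633. -94. 206.] [366.84246475 221.90333235]
griplev [ 633. -105.  141.] [370.34149183 246.70857722]
```

```bash
cat >> h.py <<'E'
def delta(st,P,yaw_deg):
    from scipy.spatial.transform import Rotation as R
    r=R.from_euler("xyz",st["tcp_rot"]).as_matrix()
    dy=np.degrees(st["tcp_rot"][2])
    return (r.T@(np.array(P)-st["eef_pos"])).round(1), -round(yaw_deg-dy,1)
E
python3 - <<'E'
from h import *
from cell import env
print(delta(env.state(),[498,-34,160],44.4))
E
```

```text
(array([ 470. , -456.9,   54.6]), np.float64(-28.7))
```

Emit:
arm_command(targets=[[36,-35,0,-6,0.6],[72,-70,0,-12,0.6],[107,-104,0,-18,0.6],[143,-139,0,-24,0.6],[178,-174,0,-29,0.6]])

```text
t: 0.6
eef_pos: [294.2, -383.9, 214.5]
tcp_rot: [-3.141, -0.0, 0.785]
ft_force: [0.7, -0.2, -0.5]
opening: 0.639
grip_force: 0.0
```

Run:
```python
from h import *
from cell import env
print(env.state()["eef_pos"],delta(env.state(),[498,-34,160],44.4))
```

```text
[ 294.2351445  -383.93729295  214.4847561 ] (array([ 391.4, -103.6,   54.5]), np.float64(0.6))
```

Emit:
arm_command(targets=[[47,-12,0,0,0.6],[94,-25,0,0,0.6],[141,-37,0,0,0.6],[188,-50,0,0,0.6],[235,-62,0,0,0.6]])

```text
t: 1.1
eef_pos: [417.5, -174.4, 214.7]
tcp_rot: [3.141, 0.0, 0.781]
ft_force: [1.0, -0.9, -1.1]
opening: 0.602
grip_force: 0.0
```

Emit:
arm_command(targets=[[40,-10,0,0,0.6],[80,-21,10,0,0.6],[120,-31,20,0,0.6],[120,-31,20,0,0.6],[120,-31,20,0,0.6]])

```text
t: 1.6
eef_pos: [480.3, -69.2, 194.2]
tcp_rot: [-3.141, 0.001, 0.783]
ft_force: [-0.6, -0.5, -0.2]
opening: 0.601
grip_force: 0.0
```

Run:
```python
from h import *
from cell import env
import cv2
from scipy.spatial.transform import Rotation as R
st=env.state();c=env.read_camera("wrist")
cv2.imwrite("pics/w1.png",cv2.resize(c["frame"][:,:,::-1],(768,576),interpolation=cv2.INTER_CUBIC))
T=np.eye(4);T[:3,:3]=R.from_euler("xyz",st["tcp_rot"]).as_matrix();T[:3,3]=st["eef_pos"]
print(st["eef_pos"],st["tcp_rot"],delta(st,[498,-34,58],44.4))
c["world_from_camera"]=T@c["hand_eye"]
import pickle;pickle.dump(c,open("w1.pkl","wb"))
s=np.load("s.npy")
for P in [(-60,-60,85),(-60,60,85),(0,-60,51),(0,0,42)]: print(P,proj(c,w(s,np.array(P,float)))*1.5)
```

```text
[480.29598837 -69.18121484 194.19864306] [-3.14072046e+00  7.23941828e-04  7.83122905e-01] (array([ 37.5, -12.3, 136.2]), np.float64(0.5))
(-60, -60, 85) [367.13838405 226.50626474]
(-60, 60, 85) [215.45597418  74.76135308]
(0, -60, 51) [433.14923539 154.70140715]
(0, 0, 42) [369.23393044  86.15377755]
```

View pics/w1.png

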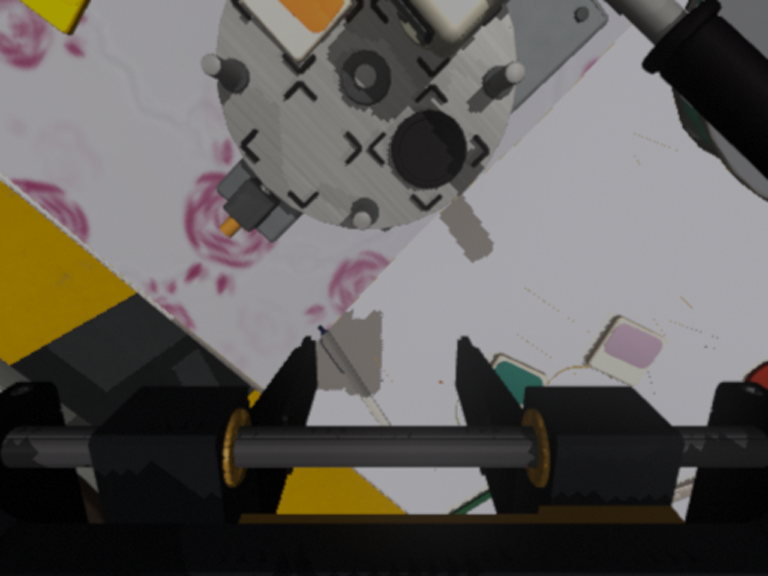

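The wrist view shows peg_2's top at (364,208), peg_1's at (210,65) and peg_3's at (515,71), with the dark disc at (428,149). I'll refit the stand with these.

Run:
```python
from h import *
import pickle
from cell import env
c=pickle.load(open("w1.pkl","rb"))
pts=[((-60,-60,85),(364,208)),((-60,60,85),(210,65)),((60,-60,85),(515,71)),((0,-60,51),(428,149))]
res=lambda s:np.concatenate([proj(c,w(s,np.array(P,float)))-np.array(q)/1.5 for P,q in pts])
o=least_squares(res,np.load("s.npy"),x_scale=[100,100,1])
s=o.x;print(s,o.fun.round(1));np.save("s2.npy",s)
p=w(s,np.array([-60.1,-60.1,58.]));print(p,delta(env.state(),p,45+np.degrees(s[2])))
```

```text
[ 5.61546154e+02  3.08812380e+01 -2.15013509e-02] [-1.2  6.3  0.4 -2.1 -0.3 -1.8  1.1 -1.6]
[500.16791429 -27.91273851  58.        ] (array([ 43.9, -15.7, 136.5]), np.float64(1.0))
```

Run:
```python
import pickle,cv2
c=pickle.load(open("w1.pkl","rb"))
cv2.imwrite("pics/w1c.png",cv2.resize(c["frame"][30:170,130:360,::-1],None,fx=3.4,fy=3.4,interpolation=cv2.INTER_CUBIC));print(c["hand_eye"])
```

```text
[[-1.82751019e-04 -9.55975107e-01 -2.93447714e-01  8.31299492e+01]
 [ 9.99999982e-01 -1.59986201e-04 -1.01579221e-04 -7.29524026e-01]
 [ 5.01596214e-05 -2.93447728e-01  9.55975119e-01 -1.71369358e+02]
 [ 0.00000000e+00  0.00000000e+00  0.00000000e+00  1.00000000e+00]]
```

View pics/w1c.png

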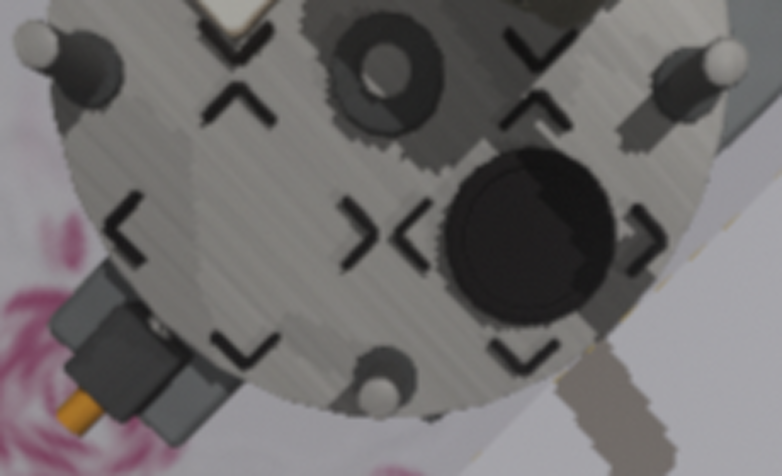

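In the crop, peg_2's top is at (378,396), peg_1's at (37,45) and peg_3's at (725,62). The dark disc is at (530,237).

Run:
```python
from h import *
import pickle
from cell import env
c=pickle.load(open("w1.pkl","rb"))
pts=[((-60.1,-60.1,85),(378,396)),((-60.1,60.1,85),(37,45)),((60.1,-60.1,85),(725,62)),((0,-60,51),(530,237))]
res=lambda s:np.concatenate([proj(c,w(s,np.array(P,float)))-(np.array(q)/3.4+[130,30]) for P,q in pts])
o=least_squares(res,np.load("s.npy"),x_scale=[100,100,1])
s=o.x;print(s,o.fun.round(1));np.save("s2.npy",s)
p=w(s,np.array([-60.1,-60.1,58.]));print(p,delta(env.state(),p,45+np.degrees(s[2])))
for P in [(75,-119,206),(75,-130,141)]:print(w(s,np.array(P,float)))
```

```text
[ 5.60436750e+02  2.96149195e+01 -2.59611263e-02] [ 0.1  0.4 -0.3 -0.2 -0.1 -0.1  0.4 -0. ]
[498.79691327 -28.90474012  58.        ] (array([ 42.3, -16. , 136.5]), np.float64(1.3))
[632.3224499  -91.29184672 206.        ]
[ 632.03690958 -102.28814003  141.        ]
```

Emit:
arm_command(targets=[[21,-8,20,1,0.5],[42,-16,45,1,0.5],[42,-16,90,1,0.5],[42,-16,137,1,0.5],[42,-16,137,1,0.5]])

```text
t: 2.15
eef_pos: [496.2, -29.7, 53.7]
tcp_rot: [-3.135, 0.005, 0.762]
ft_force: [0.5, 0.3, 0.6]
opening: 0.498
grip_force: 0.0
```

Emit:
arm_command(targets=[[0,0,0,0,0],[0,0,0,0,0],[0,0,0,0,0],[0,0,0,0,0],[0,0,0,0,0]])

```text
t: 2.65
eef_pos: [499.3, -29.0, 58.6]
tcp_rot: [3.14, -0.001, 0.763]
ft_force: [0.1, 0.4, -0.5]
opening: 0.138
grip_force: 0.0
```

Emit:
arm_command(targets=[[0,0,0,0,0],[0,0,0,0,0],[0,0,0,0,0]])

```text
t: 2.95
eef_pos: [499.3, -29.0, 58.5]
tcp_rot: [3.14, -0.001, 0.764]
ft_force: [-1.3, -0.2, 10.7]
opening: 0.12
grip_force: 30.0
```

Run:
```python
from h import *
from cell import env
st=env.state();s=np.load("s2.npy")
d=st["eef_pos"][:2]-s[:2];R0=np.hypot(*d);f0=np.degrees(np.arctan2(d[1],d[0]));print(R0,f0,st["grip_force"],st["opening"])
# arc targets per call: tool frame at call start: x radial inward, y tangential ccw
for k in range(1,6):
    a=np.radians(7*k); print(k,85.1*(1-np.cos(a)),-85.1*np.sin(a))
```

```text
84.69673281618908 -136.1961219850542 30.003374218940735 0.12030057043533011
1 0.6343224953234992 -10.37108112377805
2 2.5278336939127 -20.58755331553172
3 5.652305705088131 -30.49711250630505
4 9.961159847705312 -39.95202999307931
5 15.390161031006796 -48.81135473347402
```

Peg_2 is gripped. Turning clockwise now, 25° per call at 5° per row.

Emit:
arm_command(targets=[[0.3,-7.4,0,5,0],[1.3,-14.8,0,10,0],[2.9,-22,0,15,0],[5.1,-29.1,0,20,0],[8,-36,0,25,0]])

```text
t: 3.45
eef_pos: [480.3, 2.7, 58.5]
tcp_rot: [3.141, -0.002, 0.324]
ft_force: [0.6, -1.4, 8.7]
opening: 0.118
grip_force: 30.0
```

Emit:
arm_command(targets=[[0.3,-7.4,0,5,0],[1.3,-14.8,0,10,0],[2.9,-22,0,15,0],[5.1,-29.1,0,20,0],[8,-36,0,25,0]])

```text
t: 3.95
eef_pos: [476.5, 39.5, 58.5]
tcp_rot: [3.142, -0.002, -0.113]
ft_force: [0.5, -2.2, 7.7]
opening: 0.118
grip_force: 30.0
```

```bash
cat > a.py <<'E'
from h import *
from cell import env
st=env.state();s=np.load("s2.npy")
d=st["eef_pos"][:2]-s[:2];print(np.hypot(*d),np.degrees(np.arctan2(d[1],d[0])-s[2])%360,st["eef_pos"],np.degrees(st["tcp_rot"][2]),st["ft_force"],st["opening"],st["grip_force"],st["joints"][5])
p=w(s,np.array([-60.1,60.1,58.]));print(delta(st,p,-45+np.degrees(s[2])))
E
python3 a.py
```

```text
84.5434978534781 174.75862621279924 [476.47560409  39.52093029  58.47229329] -6.452665850233736 [ 0.46410513 -2.20545543  7.74150885] 0.11833835736269036 29.999772012233734 1.6283250885522957
(array([ 19.5, -54.3,   0.5]), np.float64(40.0))
```

Emit:
arm_command(targets=[[0.3,-7.4,0,5,0],[1.3,-14.8,0,10,0],[2.9,-22,0,15,0],[5.1,-29.1,0,20,0],[8,-36,0,25,0]])

```text
t: 4.45
eef_pos: [488.7, 74.4, 58.5]
tcp_rot: [-3.141, -0.002, -0.549]
ft_force: [1.9, -2.4, 6.6]
opening: 0.121
grip_force: 30.0
```

Emit:
arm_command(targets=[[0.2,-6,0,4,0],[0.8,-12,0,8,0],[1.9,-17.7,0,12,0],[2.9,-22,0,15,0],[2.9,-22,0,15,0]])

```text
t: 4.95
eef_pos: [502.6, 91.5, 58.5]
tcp_rot: [-3.14, -0.002, -0.809]
ft_force: [0.8, -2.0, 8.3]
opening: 0.119
grip_force: 30.0
```

```bash
python3 a.py
```

```text
84.7025009097053 134.51088363013113 [502.64446572  91.53878862  58.49429109] -46.33271277975457 [ 0.77156945 -1.9940223   8.29475927] 0.11859498344424184 30.004726946353912 2.431156643613763
(array([-0.3,  0.7,  0.5]), np.float64(0.2))
```

Emit:
arm_command(targets=[[0,0,0,0,0.4],[0,0,0,0,0.4],[0,0,0,0,0.4],[0,0,0,0,0.4],[0,0,-25,0,0.4]])

```text
t: 5.45
eef_pos: [500.3, 91.4, 80.8]
tcp_rot: [3.138, 0.003, -0.807]
ft_force: [0.7, -0.2, -0.3]
opening: 0.394
grip_force: 0.0
```

Emit:
arm_command(targets=[[-20,0,-45,-8,0.4],[-40,0,-90,-16,0.3],[-60,0,-135,-24,0.1],[-60,0,-150,-32,0],[-60,0,-150,-40,0]])

```text
t: 5.95
eef_pos: [460.6, 135.5, 235.4]
tcp_rot: [-3.14, -0.005, -0.102]
ft_force: [-0.4, 0.4, 0.1]
opening: 0.122
grip_force: 0.0
```

```bash
python3 a.py
python3 - <<'E'
from cell import env
import cv2,numpy as np
a=env.read_camera("scene")["frame"][125:275,165:295,::-1];b=env.read_camera("top")["frame"][130:250,180:300,::-1]
cv2.imwrite("pics/c2.png",np.hstack([cv2.resize(a,(400,460),interpolation=2),cv2.resize(b,(400,460),interpolation=2)]))
E
```

```text
145.53928550442814 134.81733339150193 [460.56803044 135.48239575 235.39116818] -5.863003488118247 [-0.44182095  0.44075563  0.05217219] 0.12169628170844196 0.0 1.821606662806818
(array([ 44.8,  40. , 177.6]), np.float64(40.6))
```

View pics/c2.png

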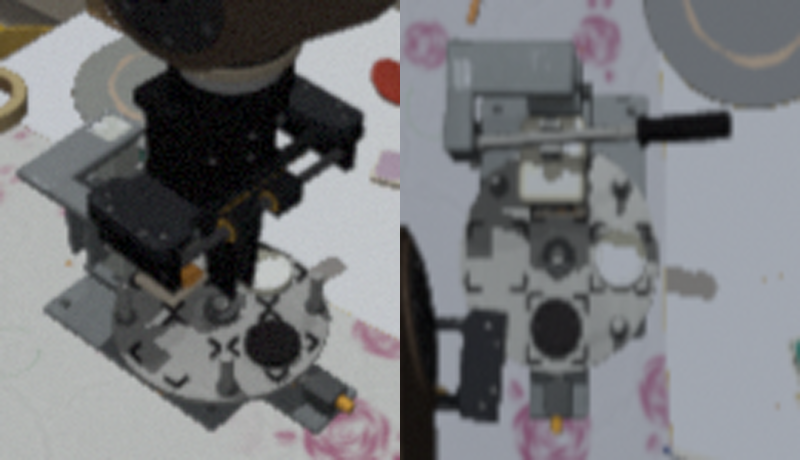

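The picture shows the carousel one place on. The white disc is now right at (620,258), the dark one in front at (555,328), and the orange test tile is under the head. Next is the lever.

Run:
```python
from h import *
from cell import env
s=np.load("s2.npy");p=w(s,np.array([75,-130,270.]));print(p,delta(env.state(),p,np.degrees(s[2])))
```

```text
[ 632.03690958 -102.28814003  270.        ] (array([196.4, 217.6, -36.7]), np.float64(-4.6))
```

Emit:
arm_command(targets=[[0,0,-36,0,0],[30,33,-36,0,0],[60,67,-36,0,0],[93,103,-36,0,0],[125,139,-36,-4,0]])

```text
t: 6.55
eef_pos: [570.0, -18.7, 267.9]
tcp_rot: [-3.141, 0.001, -0.044]
ft_force: [1.0, -0.2, 0.5]
opening: 0.002
grip_force: 0.0
```

Emit:
arm_command(targets=[[30,33,0,0,0],[60,67,0,0,0],[71,78,0,0,0],[71,78,0,0,0],[71,78,0,0,0]])

```text
t: 7.05
eef_pos: [636.5, -97.4, 267.6]
tcp_rot: [-3.141, 0.002, -0.042]
ft_force: [0.0, 0.2, -0.6]
opening: 0.004
grip_force: 0.0
```

Run:
```python
from h import *
from cell import env
import cv2,pickle
from scipy.spatial.transform import Rotation as R
s=np.load("s2.npy");p=w(s,np.array([75,-130,222.]))
st=env.state();print(st["eef_pos"],st["ft_force"],delta(st,p,np.degrees(s[2])))
c=env.read_camera("wrist")
cv2.imwrite("pics/w3.png",cv2.resize(c["frame"][:,:,::-1],(768,576),interpolation=cv2.INTER_CUBIC))
T=np.eye(4);T[:3,:3]=R.from_euler("xyz",st["tcp_rot"]).as_matrix();T[:3,3]=st["eef_pos"]
c["world_from_camera"]=T@c["hand_eye"];pickle.dump(c,open("w3.pkl","wb"))
u=np.array([0,-np.cos(.33),np.sin(.33)])
for r in(162,200,238):
  for q in(-11,11): print(r,q,proj(c,w(s,np.array([75+q,70,141])+r*u))*1.5)
```

```text
[636.54519328 -97.4420405  267.59704808] [ 0.01286416  0.19467265 -0.64215212] (array([-4.2,  5.1, 45.6]), np.float64(-0.9))
162 -11 [314.61899506 328.13491397]
162 11 [312.17893619 291.78763649]
200 -11 [376.44712202 335.52326172]
200 11 [375.52561392 297.60088786]
238 -11 [444.43652383 343.64787052]
238 11 [445.36063417 304.00956692]
```

View pics/w3.png

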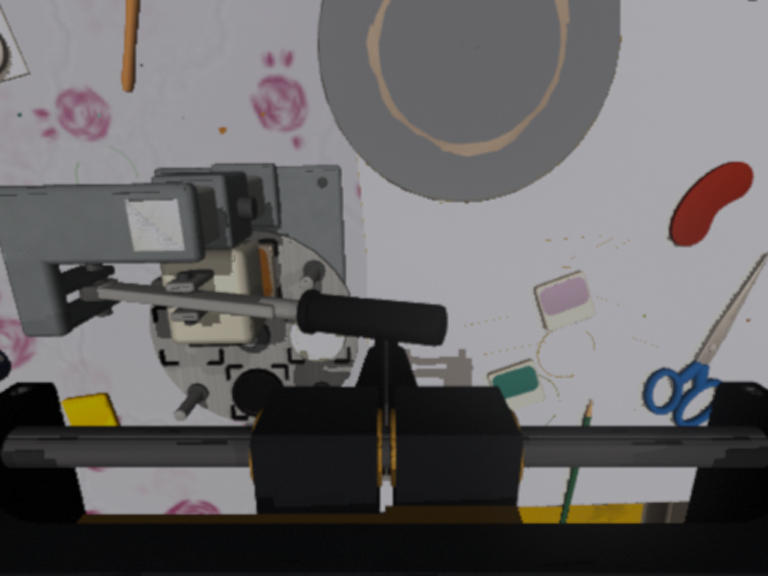

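The wrist view shows the grip between (305,310) and (440,324), within 5 px of the prediction. Going down slowly onto it.

Emit:
arm_command(targets=[[-4,5,15,-1,0],[-4,5,35,-1,0],[-4,5,45,-1,0],[-4,5,45,-1,0]])

```text
t: 7.5
eef_pos: [632.2, -101.5, 222.8]
tcp_rot: [-3.141, 0.002, -0.022]
ft_force: [-1.2, 1.1, 0.9]
opening: 0.006
grip_force: 0.4
```

Emit:
arm_command(targets=[[0,0,6,0,0],[0,0,12,0,0],[0,0,18,0,0],[0,0,24,0,0],[0,0,30,0,0]])

```text
t: 8.0
eef_pos: [633.0, -102.6, 193.3]
tcp_rot: [3.141, -0.0, -0.022]
ft_force: [-0.7, -1.3, 1.8]
opening: 0.003
grip_force: 1.1
```

Emit:
arm_command(targets=[[0,0,5,0,0],[0,0,10,0,0],[0,0,15,0,0],[0,0,18,0,0],[0,0,18,0,0]])

```text
t: 8.5
eef_pos: [632.9, -102.5, 175.2]
tcp_rot: [-3.142, 0.0, -0.022]
ft_force: [-0.2, -1.2, 2.6]
opening: 0.005
grip_force: 1.2
```

Run:
```python
from h import *
from cell import env
s=np.load("s2.npy");p=w(s,np.array([75,-130,152.]))
st=env.state();print(st["eef_pos"],st["ft_force"],delta(st,p,np.degrees(s[2])))
```

```text
[ 632.88969193 -102.49818458  175.18176746] [-0.23868741 -1.23099626  2.55241478] (array([-0.8, -0.2, 23.2]), np.float64(0.2))
```

Emit:
arm_command(targets=[[0,0,4,0,0],[0,0,8,0,0],[0,0,12,0,0],[0,0,15,0,0],[0,0,17,0,0]])

```text
t: 9.0
eef_pos: [633.1, -102.9, 158.6]
tcp_rot: [3.141, -0.001, -0.022]
ft_force: [-0.7, -3.9, 6.1]
opening: 0.002
grip_force: 2.9
```

Emit:
arm_command(targets=[[0,0,1.5,0,0],[0,0,3,0,0],[0,0,4.5,0,0],[0,0,5.5,0,0],[0,0,6,0,0]])

```text
t: 9.5
eef_pos: [633.1, -103.1, 152.8]
tcp_rot: [3.141, -0.001, -0.022]
ft_force: [-0.7, -5.9, 6.6]
opening: 0.007
grip_force: 3.4
```

Emit:
arm_command(targets=[[0,0,0,0,0],[0,0,0,0,0],[0,0,0,0,0]])

```text
t: 9.8
eef_pos: [633.1, -103.1, 152.9]
tcp_rot: [3.141, -0.001, -0.022]
ft_force: [-1.1, -4.8, 6.8]
opening: 0.006
grip_force: 3.2
```

Run:
```python
from h import *
from cell import env
import cv2
from scipy.spatial.transform import Rotation as R
s=np.load("s2.npy");p=w(s,np.array([75,-130,152.]))
z=np.array([env.state()["eef_pos"] for _ in range(3)])
st=env.state();print(z[:,2],st["ft_force"],delta(st,p,np.degrees(s[2])))
c=env.read_camera("wrist");b=env.read_camera("scene")
T=np.eye(4);T[:3,:3]=R.from_euler("xyz",st["tcp_rot"]).as_matrix();T[:3,3]=st["eef_pos"]
c["world_from_camera"]=T@c["hand_eye"]
x0,y0=200,110
cr=b["frame"][y0:y0+130,x0:x0+100,::-1]
wv=c["frame"][110:280,120:345,::-1]
cv2.imwrite("pics/f.png",np.hstack([cv2.resize(cr,(346,450),interpolation=2),cv2.resize(wv,(450,450),interpolation=2)]))
for th in(.29,.33,.37):
  u=np.array([0,-np.cos(.33-th),np.sin(.33-th)])
  for r in(162,238):
    q=w(s,np.array([75,70,141])+r*u)
    print(th,r,(proj(b,q)-[x0,y0])*3.46,(proj(c,q)-[120,110])*[2,450/170])
```

```text
[152.89711087 152.89711087 152.89711087] [-1.10181652 -4.83140642  6.78366576] (array([-1.1, -0.8,  0.9]), np.float64(0.2))
0.29 162 [130.17067762 206.76181686] [153.19878746 336.8465446 ]
0.29 238 [189.7412042  160.24049672] [393.81199739 343.30703432]
0.33 162 [130.33891165 212.81600826] [157.32206263 325.57934844]
0.33 238 [189.62057612 169.06258277] [388.90589443 326.47548847]
0.37 162 [130.29612244 218.9743976 ] [160.43048999 314.98732085]
0.37 238 [189.21777235 177.99029109] [383.31855651 311.10588814]
```

View pics/f.png

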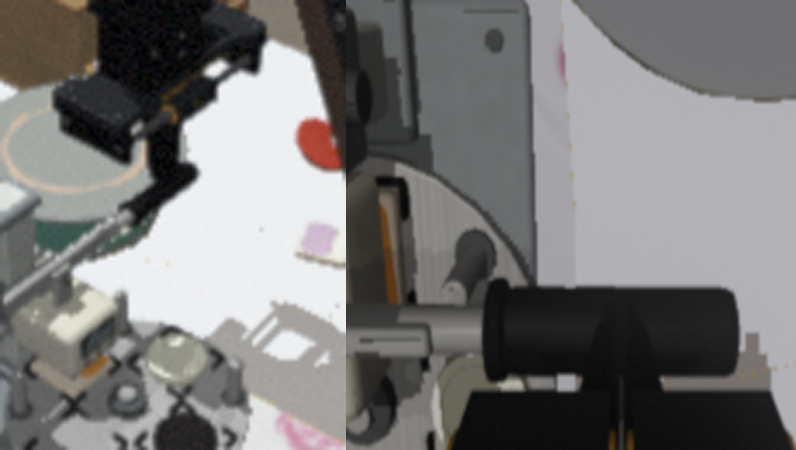

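The lever is almost level: the wrist view shows it horizontal, with its right end at about v 331 against 326 predicted for level. TCP z is 152.9, so one more millimetre.

Emit:
arm_command(targets=[[0,0,0.5,0,0],[0,0,1,0,0],[0,0,1,0,0],[0,0,1,0,0],[0,0,1,0,0]])

```text
t: 10.4
eef_pos: [633.1, -103.1, 151.9]
tcp_rot: [3.141, -0.001, -0.022]
ft_force: [-1.7, -5.1, 7.0]
opening: 0.002
grip_force: 3.3
```

Run:
```python
from cell import env
st=env.state();print(st["eef_pos"],st["ft_force"],st["t"])
print(env.job_done())
```

```text
[ 633.11517748 -103.12441057  151.93828279] [-1.66298971 -5.06964952  6.98921441] 10.4
the job is handed in; nothing more can be done
None
```

I turned the carousel one place clockwise, which put the orange test tile under the head, then pressed the lever to about level (TCP z 151.9 mm, about 7 N) and handed the job in at 10.4 s with it held there; no verdict came back.

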